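# Post a retired drive through the drop box's spring flap

## Task

Post the portable drive lying in the channel on top of the drop box: with one finger push the flap's raised plate, left of the channel, away from the robot so that the flap swings down, and while that finger keeps it open push the drive forward over the sill with the other finger so that it drops into the box. Do not lift the drive, leave the things standing around undisturbed, and draw back so that the flap springs shut.

Things in the scene. Friction and masses are not known exactly. Their poses are not given: they have to be found in the camera images.
- dropbox: grey sheet-metal drop box fixed to the table. Origin on the table right below the middle of the sill; x points away from the robot along the channel, y left, z up. In these axes it spans x -140 to 140 mm, y -105 to 117 mm, flat top at 180 mm. Below the opening it is hollow down to a floor 6 mm above the table; the far wall is clear
- sill (a point): middle of the sill on the box's top face, axes as the drop box. Before it (negative x) lies the channel for the drive: flat, between two rails 8 mm high with inner faces at y = +40 and -40 mm, which run from the near edge to 10 mm before the sill. Beyond it is the opening, 73 mm long, from y = -42 to +99 mm, closed by the flap
- flap (a joint): angle of the spring flap, rad: 0 shut, grows as it swings down into the box, stop at 1.3. An aluminium sheet that closes the opening level, 4 mm below the top face; hinge line along y, 31 mm before the sill and 7 mm below the top face. A spring shuts it (0.14 to 0.24 N m); it bears the drive's weight without opening. Pushing its plate's upper edge level, away from the robot, takes 5 to 14 N
- plate_edge (a point): middle of the rounded upper edge (40 mm wide in y, 8 mm thick) of the push plate, a sheet that rises from the flap left of the channel, slanting up towards the robot; all of the plate lies beyond this edge. At y = +75 mm of the drop box. Flap shut: 52 mm before the sill, 32 mm above the top face; open 0.5 rad: 31 mm before, 37 mm above; open 1.0 rad: 10 mm before, 32 mm above
- drive_mid (a point): centre of the loose portable drive, a black block 46 mm long (x, along the channel), 70 mm wide (y), 25 mm tall, about 90 g, lying flat in the channel 50 to 95 mm before the sill; its centre is 12.5 mm above the surface it lies on. Axes along its sides
- stamp: hand stamp, black 35 x 45 mm block with a wooden knob, 55 mm tall, standing on the drop box's top to the right of the channel; origin under its centre
- notes: small white paper note block 38 x 50 x 20 mm on the far strip of the drop box's top; origin under its centre
- stapler: stapler 140 x 35 mm, 50 mm tall, on the table; origin under its centre
- punch: two-hole paper punch 100 x 110 mm, 70 mm tall, on the table; origin under its centre
- pen_pot: empty dark steel pen pot, 80 mm across, 100 mm tall, on the table; origin under its centre
- mug: white mug, 80 mm across, 90 mm tall, on the table; origin under its centre
- calculator: desk calculator 150 x 90 x 16 mm on the table; origin under its centre
- drive: the same portable drive, origin under its centre
Mind the look-alikes: they are no part of the job. What is shaped like the drive but blue, red or turquoise is not meant.

How it is judged:
By the outcome, as a careful person would: the job done as asked, in the order asked, and still so for the second after the job is handed in, with the robot touching nothing.
It also fails if it takes over 35 s, if anything falls off the work surface, if the arm or the gripper's body presses on something with over 40 N, if the wrist force passes 120 N, or if a joint passes its speed limit or range.

## Robot

A 6-joint arm with a two-finger parallel gripper is mounted at the origin on the work surface. World frame = base frame: x ahead of the robot, y to its left, z up, the work surface at z = 0. Lengths are in m, angles in rad, forces in N, time in s.
With the tool pointing down it reaches from about 0.375 to 0.9 m from the base axis. Payload 3.1 kg.
Tool frame: the origin (TCP) lies at the very end of the fingers, on their centre line; the grasp point (between the pads) lies 19 mm behind it (grip_depth is the distance from the TCP to the grasp point, in m); z points along the fingers, y is the line along which they close (so a half turn about z gives the same grasp; the last joint's range is limited). The gripper opens to 85 mm and grips with 20 to 120 N. Pads are 22 mm wide; open, the fingers measure 114 mm over their backs; the gripper's body (76 mm by 85 mm) begins 54 mm behind the grasp point. The pads swing forward as they close: fully open they stand 13 mm farther back than shut.
Start: joints at [1.06, 0.527, 1.433, -0, 1.181, -0.178], TCP at [0.204, 0.591, 0.231] pointing down, gripper open.
Joint ranges: [-3.08, 3.08], [-0.75, 2.2], [0.22, 2.44], [-1.43, 4.57], [0, 2.65], [-2.85, 2.85]. Speed limits (rad/s): [2.79, 2.79, 3.14, 3.14, 3.14, 3.14].

## Interface

Orientations are given as a unit quaternion [x, y, z, w].
In Python, from station import * gives the robot as it stands.
- The arm moves only by the tool apply_moves, never from a script. Its argument "plan" is a list of rows, each a list of 7 numbers: the shift along the tool's x, y, z in m, then the turn, a rotation vector about the tool's x, y, z in rad, then the gripper command: -1 is fully open, 1 is shut, values between are in proportion. In form: [[dx, dy, dz, wx, wy, wz, jaw], ...]. A call has 1 to 8 rows; each row shifts and turns the commanded pose from where the row before left it, along the tool's axes as they then stand; what a row does not reach is not made up. A row lasts 1/8 s, in which the tool goes at most 62.5 mm and 10.7 degrees, less where a joint would pass 70% of its speed; a pose out of reach is approached as far as the arm can. A call is refused whole if a number of a shift passes 0.0625 or a number of a turn 0.188, either way. A call with a gripper value outside its range is refused whole. The fingers move at their own pace and stop on an object; "force" is the grip in N (left out, the last holds). Time passes only in rows, so rows that do not move let the fingers close. It gives the time, the measured TCP pose, the force, the opening and the grip force at its end, in the units of the state.
- sense(): the state, without advancing time (a new reading comes with each control period).
- snapshot(name): name is "side" or "top" or "wrist"; returns the picture (480x640x3 uint8, red, green, blue); there is no depth.
- calibration(name): a dict with "camera_matrix" (3x3 intrinsics, pixels), "k1" (the pictures are not rectified: a ray, as slopes to the right and down, at radius r is drawn at 1 + k1 r^2 times it, then the intrinsics apply), "R" (3x3) and "t" (3): a world point X has camera coordinates R X + t; the wrist camera has in their place "mount" (4x4, takes a point from camera to tool coordinates, whose origin is the TCP and whose axes are the flange's). Camera axes: x right, y down, z forward; pixel columns grow to the right and rows downward; lengths in m; the calibration is good to about 2 mm. A picture is of the moment at which its call begins: read the wrist's pose just before it. calibration takes no time and is no camera call.
- sign_off(): hands the job in; it is judged then, once.
The state is a dict: "t": time; "q": joint angles; "qd": joint speeds; "tau": joint torques, N m; "tcp_pos": TCP position; "tool_rot": TCP orientation; "force": force on the tool from outside, world axes, zero at the start; "ft_torque": the same for the moment, N m; "finger_gap": opening from 0.0 (shut) to 1.0 (fully open); "gripper_force": force on a finger pad.
Only numpy, scipy, OpenCV 4.12 (cv2) and the standard library are available. Lean on these libraries where they do the work, as an engineer would, in place of code of your own. Each camera call takes 0.05 s, during which the arm holds its last target. There are 200 camera calls.

## Working session

There is one attempt and no reset: what is moved stays moved. The work goes in short steps, Python scripts to look and compute and a tool call to move; the robot and the scene stay as the last step left them, time stands still between calls to the robot, and variables do not carry over. Pictures are saved under pics/ and viewed, at most 10 in all, crops included, and the job is handed in when it is done.

Besides the shell and the picture viewer there is one more tool, called after "Emit:" in YAML: its name, and indented under it one key for each argument. apply_moves: Moves the arm, as the interface text tells. Its arguments: {"type":"object","properties":{"plan":{"type":"array"},"force":{"type":"number"}},"required":["plan"]}

```bash
mkdir -p pics
cat > h.py <<'E'
from station import *
import numpy as np, cv2
def save(n,f):
    im=snapshot(n); cv2.imwrite('pics/'+f,im[:,:,::-1]); return im
def ray(n,uv,st=None):
    c=calibration(n);K=np.array(c["camera_matrix"])
    d=np.array([(uv[0]-K[0,2])/K[0,0],(uv[1]-K[1,2])/K[1,1]]);s=d.copy()
    for _ in range(20): s=d/(1+c["k1"]*(s@s))
    v=np.array([s[0],s[1],1.])
    if "R" in c:
        R=np.array(c["R"]);t=np.array(c["t"]); return -R.T@t,R.T@v
    from scipy.spatial.transform import Rotation as Ro
    T=np.eye(4);T[:3,:3]=Ro.from_quat(st["tool_rot"]).as_matrix();T[:3,3]=st["tcp_pos"]
    T=T@np.array(c["mount"]); return T[:3,3],T[:3,:3]@v
def onz(n,uv,z,st=None):
    o,d=ray(n,uv,st); return (o+d*(z-o[2])/d[2]).round(4)
def px(n,X,st=None):
    c=calibration(n);K=np.array(c["camera_matrix"]);p=np.array(c["R"])@X+np.array(c["t"]);s=p[:2]/p[2];s=s*(1+c["k1"]*(s@s));return K[:2,:2]@s+K[:2,2]
E
python3 - <<'E'
from h import *
print(sense())
a=save("top","top1.png");b=save("side","side1.png")
for n in("top","side"):
  o,d=ray(n,(320,240));print(n,o,d)
E
```

```text
{'t': 0.0, 'q': array([ 1.05949134e+00,  5.28511684e-01,  1.43390813e+00, -9.19073012e-06,
        1.18138688e+00, -1.78491076e-01]), 'qd': array([ 0.00036018, -0.00040174, -0.00235931,  0.00043374, -0.00101224,
       -0.00049517]), 'tau': array([-9.52415794e-04, -4.42353094e+01, -1.78023112e+01, -3.51212493e-04,
        8.52200756e-03, -1.60518990e-06]), 'tcp_pos': array([0.20380222, 0.59007862, 0.2303038 ]), 'tool_rot': array([ 1.65638186e-01,  9.86185969e-01, -1.04326650e-03, -3.70285919e-04]), 'force': array([ 0.37527616,  0.39893171, -0.06410027]), 'ft_torque': array([ 0.031466  ,  0.00810507, -0.0073209 ]), 'gripper_force': 0.0, 'finger_gap': 1.0020684994149498}
top [0.30231684 0.02545831 1.36497589] [ 0.1626241   0.00342569 -0.98676973]
side [-0.03565151 -0.57530449  0.95572295] [ 0.4707619   0.51242076 -0.7182295 ]
```

View pics/top1.png

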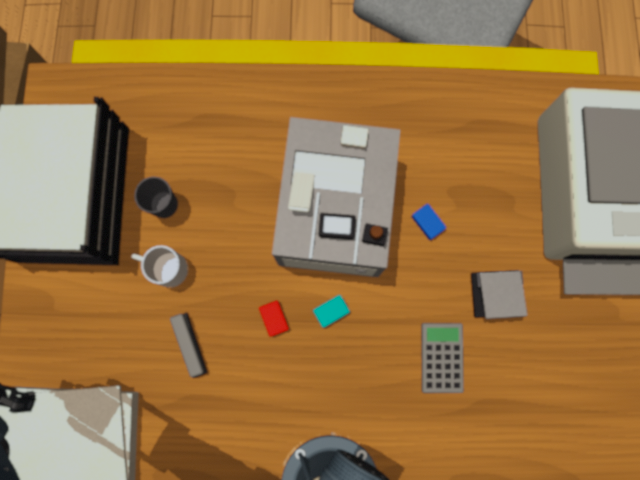

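View pics/side1.png

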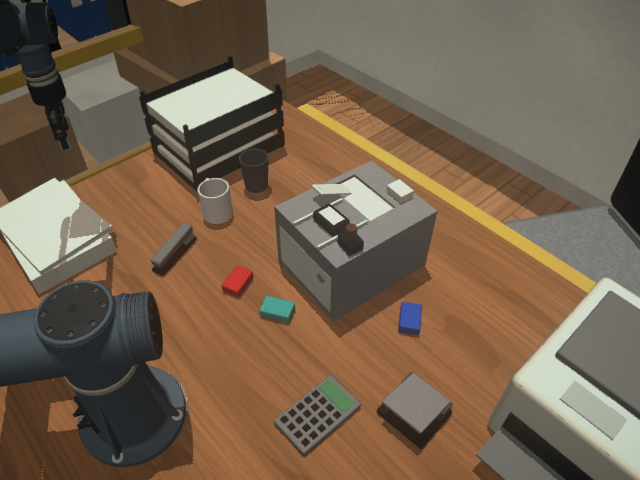

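The top view shows the box (corners near (290,118), (400,129), (383,270), (274,258)), the drive at (338,225), the plate at (302,192) and the stamp at (376,233). In the side view the drive is at (330,217) and the plate at (332,189). I'll enlarge the top view to read corners.

Run:
```python
from h import *
a=cv2.imread('pics/top1.png');b=cv2.imread('pics/side1.png')
c=cv2.resize(a[110:280,265:410],None,fx=3.5,fy=3.5,interpolation=cv2.INTER_CUBIC)
d=cv2.resize(b[155:320,270:445],None,fx=3.5,fy=3.5,interpolation=cv2.INTER_CUBIC)
cv2.imwrite('pics/c1.png',c);cv2.imwrite('pics/c2.png',d)
```

```text
(no output)
```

View pics/c1.png

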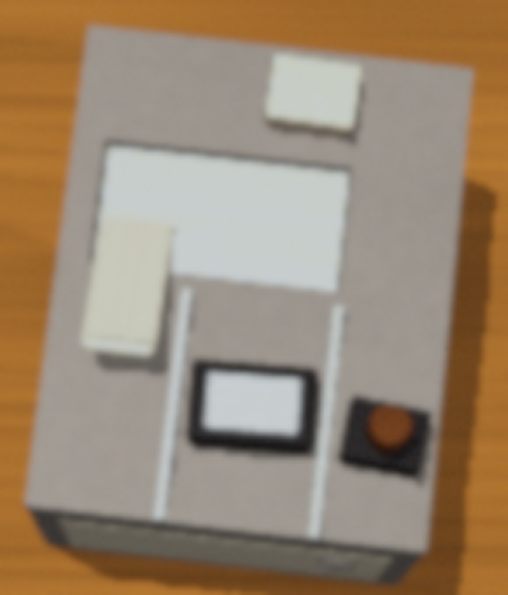

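View pics/c2.png

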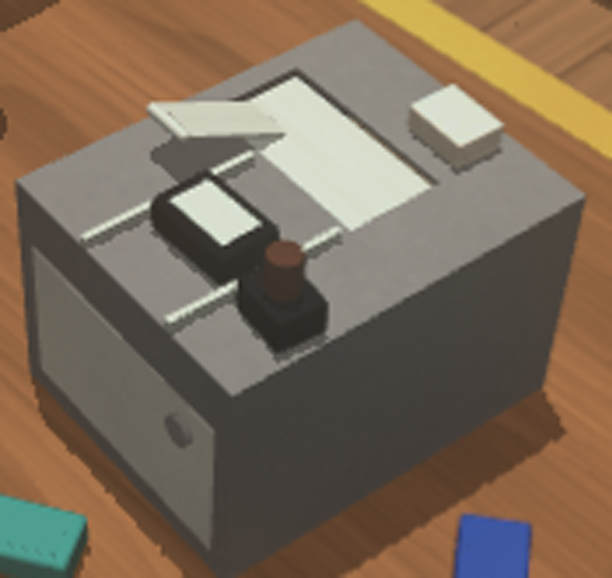

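c1.png shows, in crop pixels, the box top corners at (90,27), (474,70), (425,552), (28,505), and the opening corners at (107,143), (349,170), (337,290). The drive's top runs (195,362)–(313,452) and the plate edge runs (83,346)–(153,356). c2.png confirms the layout, with the drive lying flat between the rails. Next I'll fit the poses.

```bash
cat >> h.py <<'E'
def fit(P,Q):
    P=np.array(P,float);Q=np.array(Q)[:,:2];pc=P.mean(0);qc=Q.mean(0);a=P-pc;b=Q-qc
    th=np.arctan2((a[:,0]*b[:,1]-a[:,1]*b[:,0]).sum(),(a*b).sum())
    R=np.array([[np.cos(th),-np.sin(th)],[np.sin(th),np.cos(th)]]);t=qc-R@pc
    return th,t,(Q-(P@R.T+t))*1000
E
python3 - <<'E'
from h import *
f1=lambda p:((p[0]+.5)/3.5-.5+265,(p[1]+.5)/3.5-.5+110)
f2=lambda p:((p[0]+.5)/3.5-.5+270,(p[1]+.5)/3.5-.5+155)
P=[(.14,.117),(.14,-.105),(-.14,-.105),(-.14,.117),(.073,.099),(.073,-.042),(0,-.042)]
U=[(90,27),(474,70),(425,552),(28,505),(107,143),(349,170),(337,290)]
th,t,r=fit(P,[onz("top",f1(u),.18) for u in U]);print(np.degrees(th),t,r.round(1))
P2=[(.14,.117),(.14,-.105),(-.14,-.105),(-.14,.117)]
U2=[(358,20),(584,197),(233,395),(18,182)]
th2,t2,r2=fit(P2,[onz("side",f2(u),.18) for u in U2]);print(np.degrees(th2),t2,r2.round(1))
def box(X):
    d=np.array(X)[:2]-t;c,s=np.cos(th),np.sin(th);return (np.array([c*d[0]+s*d[1],-s*d[0]+c*d[1]])*1000).round(1)
print("drive",[box(onz("top",f1(u),.205)) for u in [(195,362),(320,370),(313,452),(188,442)]])
print("plate",[box(onz("top",f1(u),.212)) for u in [(83,346),(153,356)]])
print("stamp",[box(onz("top",f1(u),.205)) for u in [(350,397),(430,408),(418,472),(342,460)]])
print("rails",[box(onz("top",f1(u),.188)) for u in [(185,288),(337,305),(160,518),(315,538)]])
E
```

```text
-5.553307480291228 [ 0.59583016 -0.00828404] [[-0.5 -0.8]
 [-0.1 -0.5]
 [ 0.3  0.8]
 [ 1.  -1.5]
 [-1.4 -1.1]
 [-0.9  1.9]
 [ 1.6  1.2]]
-5.679648122144407 [ 0.5947062  -0.00894554] [[ 0.3 -0.6]
 [-1.8  1.5]
 [ 1.2  1.2]
 [ 0.3 -2. ]]
drive [array([-53.8,  33. ]), array([-50.4, -35.2]), array([-95.8, -36.2]), array([-98.2,  31.6])]
plate [array([-53.4,  94.2]), array([-54.6,  55.8])]
stamp [array([-63.3, -52.9]), array([-64.4, -96.8]), array([-100.1,  -93.7]), array([-98.3, -52.2])]
rails [array([-9.1, 43.8]), array([ -9. , -41.2]), array([-138.8,   42.4]), array([-140. ,  -42.9])]
```

```bash
cat >> h.py <<'E'
from scipy.spatial.transform import Rotation as Ro
TH=np.radians(-5.6);T0=np.array([.5953,-.0085]);RB=np.array([[np.cos(TH),-np.sin(TH)],[np.sin(TH),np.cos(TH)]])
def where():
    s=sense();M=Ro.from_quat(s["tool_rot"]).as_matrix();b=RB.T@(s["tcp_pos"][:2]-T0)*1000
    psi=np.degrees(TH)-np.degrees(np.arctan2(-M[0,1],M[1,1]))
    print("t",round(s["t"],2),"box xy",b.round(1),"z",round(s["tcp_pos"][2],4),"psi",psi.round(1),"F",s["force"].round(1),"gap",round(s["finger_gap"],3),"Mz",M[:,2].round(3))
    h=s["finger_gap"]*42.5+7.3;p=np.radians(psi)
    print("plate f",(b+h*np.array([np.sin(p),np.cos(p)])).round(1),"drive f",(b-h*np.array([np.sin(p),np.cos(p)])).round(1))
    return s,M,b,psi
def goto(x,y,z,psi):
    s,M,b,p0=where();tgt=np.r_[RB@np.array([x,y])/1000+T0,z]
    dz=np.radians(psi-p0);M2=M@Ro.from_rotvec([0,0,dz]).as_matrix()
    print("turn z",dz.round(3),"then shift",(M2.T@(tgt-s["tcp_pos"])).round(4))
E
python3 - <<'E'
from h import *
goto(-115,33,.33,19.5)
E
```

```text
t 0.1 box xy [-448.   557.6] z 0.2304 psi 13.5 F [0.4 0.3 0.6] gap 1.0 Mz [-0.001 -0.002 -1.   ]
plate f [-436.4  606. ] drive f [-459.6  509.2]
turn z 0.105 then shift [-0.489  -0.3835 -0.0989]
```

Emit:
apply_moves:
  plan:
    - [0,0,-0.05,0,0,0.105,-0.29]
    - [0,0,-0.05,0,0,0,-0.29]
    - [-0.035,-0.0275,0,0,0,0,-0.29]
    - [-0.035,-0.0275,0,0,0,0,-0.29]
    - [-0.035,-0.0275,0,0,0,0,-0.29]
    - [-0.035,-0.0275,0,0,0,0,-0.29]
    - [-0.035,-0.0275,0,0,0,0,-0.29]
    - [-0.035,-0.0275,0,0,0,0,-0.29]

```text
t: 1.1
tcp_pos: [0.3246, 0.3507, 0.331]
tool_rot: [0.217, 0.976, -0.0, -0.0]
force: [0.3, -0.6, 0.2]
finger_gap: 0.645
gripper_force: 0.0
```

Emit:
apply_moves:
  plan:
    - [-0.035,-0.0275,0,0,0,0,-0.29]
    - [-0.035,-0.0275,0,0,0,0,-0.29]
    - [-0.035,-0.0275,0,0,0,0,-0.29]
    - [-0.035,-0.0275,0,0,0,0,-0.29]
    - [-0.035,-0.0275,0,0,0,0,-0.29]
    - [-0.035,-0.0275,0,0,0,0,-0.29]
    - [-0.035,-0.0275,0,0,0,0,-0.29]
    - [0,0,0,0,0,0,-0.29]

```text
t: 2.1
tcp_pos: [0.4659, 0.0716, 0.3309]
tool_rot: [0.219, 0.976, -0.0, 0.0]
force: [0.3, 0.4, 0.3]
finger_gap: 0.648
gripper_force: 0.0
```

Run:
```python
from h import *
goto(-115,33,.25,19.5)
save("wrist","w1.png")
```

```text
t 2.1 box xy [-136.6   67.1] z 0.3309 psi 19.7 F [0.3 0.4 0.3] gap 0.648 Mz [-0.    -0.001 -1.   ]
plate f [-124.8   99.9] drive f [-148.4   34.3]
turn z -0.004 then shift [-0.0317 -0.0249  0.0809]
```

View pics/w1.png

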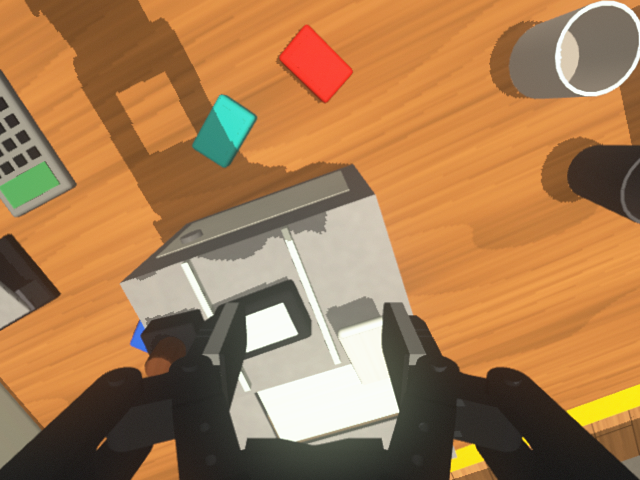

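The wrist view shows the drive at (270,325) between the rails, the plate at (365,350) and both fingertips near (215,310) and (400,310). I'll go to the staging pose behind the drive and lower.

Emit:
apply_moves:
  plan:
    - [-0.016,-0.0125,0.02,0,0,0,-0.29]
    - [-0.016,-0.0125,0.02,0,0,0,-0.29]
    - [0,0,0.04,0,0,0,-0.29]
    - [0,0,0,0,0,0,-0.29]

```text
t: 2.65
tcp_pos: [0.48, 0.0392, 0.2489]
tool_rot: [0.217, 0.976, -0.0, -0.004]
force: [-1.2, 0.2, 0.1]
finger_gap: 0.646
gripper_force: 0.0
```

Run:
```python
from h import *
s=where()[0]
goto(-115,33,.188,19.5)
c=calibration("wrist");M=np.linalg.inv(np.array(c["mount"]));K=np.array(c["camera_matrix"])
for z in(0,-.006,-.013):
  for y in (-.0275,.0275):
    for x in(-.011,.011):
      p=M@[x,y,z,1];q=p[:2]/p[2];q=q*(1+c["k1"]*(q@q));print(z,y,x,(K[:2,:2]@q+K[:2,2]).round())
save("wrist","w2.png")
```

```text
t 2.65 box xy [-119.4   36.2] z 0.2489 psi 19.4 F [-1.2  0.2  0.1] gap 0.646 Mz [-0.008  0.002 -1.   ]
plate f [-107.9   69. ] drive f [-131.     3.4]
t 2.65 box xy [-119.4   36.2] z 0.2489 psi 19.4 F [-1.2  0.2  0.1] gap 0.646 Mz [-0.008  0.002 -1.   ]
plate f [-107.9   69. ] drive f [-131.     3.4]
turn z 0.001 then shift [-0.0057 -0.0014  0.0609]
0 -0.0275 -0.011 [251. 345.]
0 -0.0275 0.011 [248. 298.]
0 0.0275 -0.011 [381. 345.]
0 0.0275 0.011 [384. 298.]
-0.006 -0.0275 -0.011 [249. 353.]
-0.006 -0.0275 0.011 [246. 305.]
-0.006 0.0275 -0.011 [383. 353.]
-0.006 0.0275 0.011 [387. 305.]
-0.013 -0.0275 -0.011 [246. 364.]
-0.013 -0.0275 0.011 [242. 314.]
-0.013 0.0275 -0.011 [386. 364.]
-0.013 0.0275 0.011 [390. 314.]
```

View pics/w2.png

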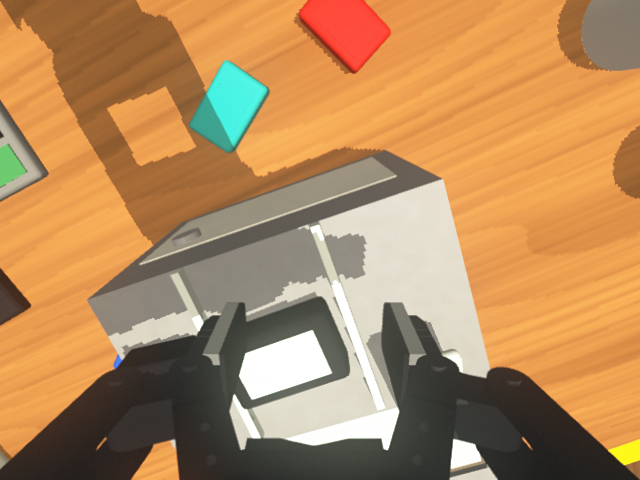

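The wrist view shows the tips at (244,303) and (384,303), about 5 mm behind the TCP. The drive's rear edge is well clear of them. Lowering now.

Emit:
apply_moves:
  plan:
    - [-0.004,0,0.03,0,0,0,-0.29]
    - [0,0,0.034,0,0,0,-0.29]
    - [0,0,0,0,0,0,-0.29]
    - [0,0,0,0,0,0,-0.29]

```text
t: 3.2
tcp_pos: [0.4879, 0.0364, 0.1891]
tool_rot: [0.217, 0.976, 0.0, 0.002]
force: [-0.5, -0.2, -0.2]
finger_gap: 0.643
gripper_force: 0.0
```

Run:
```python
from h import *
goto(-20,36,.185,19.5)
```

```text
t 3.2 box xy [-111.3   34.2] z 0.1891 psi 19.4 F [-0.5 -0.2 -0.2] gap 0.643 Mz [ 0.003 -0.    -1.   ]
plate f [-99.7  66.9] drive f [-122.8    1.6]
turn z 0.001 then shift [-0.0854  0.0321  0.0044]
```

Emit:
apply_moves:
  plan:
    - [-0.0094,0.0033,0.004,0,0,0,-0.29]
    - [-0.0094,0.0033,0,0,0,0,-0.29]
    - [-0.0094,0.0033,0,0,0,0,-0.29]
    - [-0.0094,0.0033,0,0,0,0,-0.29]
    - [-0.0094,0.0033,0,0,0,0,-0.29]
    - [0,0,0,0,0,0,-0.29]

```text
t: 3.95
tcp_pos: [0.5344, 0.032, 0.183]
tool_rot: [0.217, 0.976, 0.0, -0.003]
force: [-5.6, 1.8, 4.4]
finger_gap: 0.647
gripper_force: 2.7
```

Run:
```python
from h import *
where()
a=save("top","top2.png");b=save("side","side2.png")
c=cv2.resize(a[110:280,265:410,::-1],(400,469),interpolation=cv2.INTER_CUBIC)
d=cv2.resize(b[140:320,270:420,::-1],(391,469),interpolation=cv2.INTER_CUBIC)
cv2.imwrite('pics/c3.png',np.hstack([c,d]))
```

```text
t 3.95 box xy [-64.6  34.4] z 0.183 psi 19.5 F [-5.6  1.8  4.4] gap 0.647 Mz [-0.006  0.002 -1.   ]
plate f [-53.   67.2] drive f [-76.2   1.6]
```

View pics/c3.png

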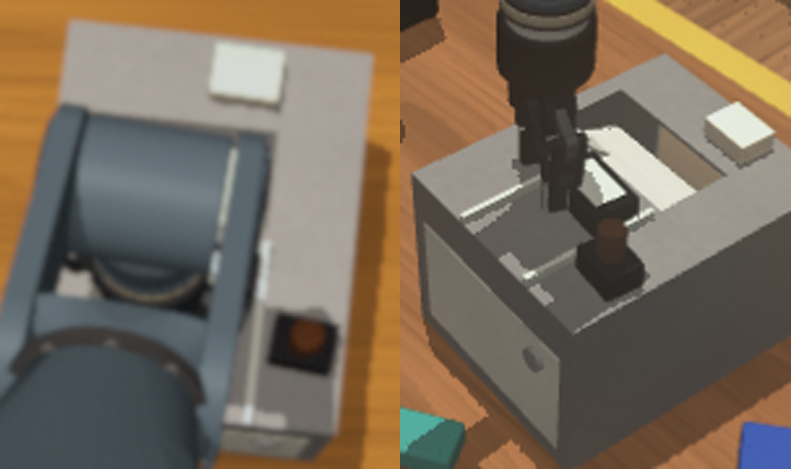

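The flap is opening (side view, around (650,150)) and the drive is being pushed square in the channel, at about (605,190). I'll continue.

Emit:
apply_moves:
  plan:
    - [-0.0094,0.0033,-0.001,0,0,0,-0.29]
    - [-0.0094,0.0033,0,0,0,0,-0.29]
    - [-0.006,0.002,0,0,0,0,-0.29]
    - [0,0,0,0,0,0,-0.29]

```text
t: 4.55
tcp_pos: [0.5591, 0.0296, 0.1827]
tool_rot: [0.217, 0.976, 0.0, -0.005]
force: [-5.5, 2.9, -1.3]
finger_gap: 0.646
gripper_force: 2.8
```

Run:
```python
from h import *
where()
```

```text
t 4.55 box xy [-39.7  34.4] z 0.1827 psi 19.4 F [-5.5  2.9 -1.3] gap 0.646 Mz [-0.009  0.002 -1.   ]
plate f [-28.2  67.2] drive f [-51.3   1.6]
```

Emit:
apply_moves:
  plan:
    - [-0.0038,0.0013,-0.001,0,0,-0.085,-0.29]
    - [-0.0039,0.001,0,0,0,-0.085,-0.29]
    - [-0.004,0.0006,0,0,0,-0.085,-0.29]
    - [-0.004,0.0003,0,0,0,-0.085,-0.29]
    - [-0.004,0,0,0,0,-0.085,-0.29]
    - [-0.004,-0.0003,0,0,0,-0.085,-0.29]
    - [0,0,0,0,0,0,-0.29]
    - [0,0,0,0,0,0,-0.29]

```text
t: 5.55
tcp_pos: [0.5808, 0.0252, 0.1824]
tool_rot: [-0.037, 0.999, -0.0, -0.007]
force: [-7.6, -3.8, -3.9]
finger_gap: 0.642
gripper_force: 3.9
```

Run:
```python
from h import *
where()
b=save("side","side3.png")
w=save("wrist","w3.png")
d=cv2.resize(b[140:320,270:420,::-1],(391,469),interpolation=cv2.INTER_CUBIC)
cv2.imwrite('pics/c4.png',np.hstack([d,cv2.resize(w[100:460,160:467,::-1],(400,469))]))
```

```text
t 5.55 box xy [-17.7  32.1] z 0.1824 psi -9.8 F [-7.6 -3.8 -3.9] gap 0.642 Mz [-0.015 -0.001 -1.   ]
plate f [-23.6  66.2] drive f [-11.8  -1.9]
```

View pics/c4.png

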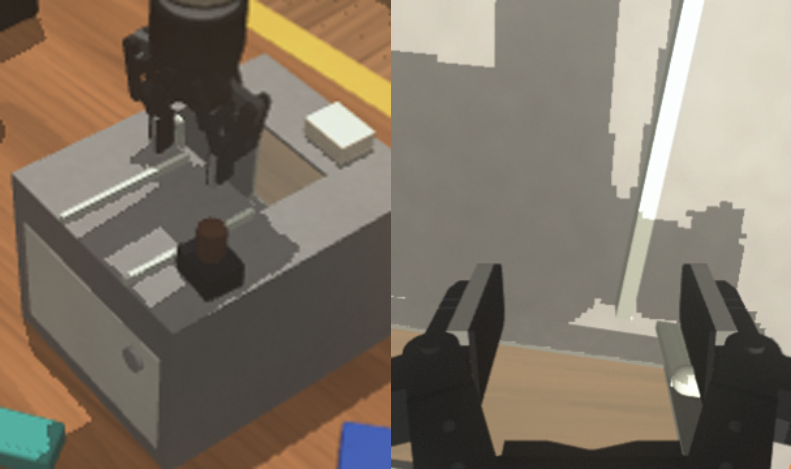

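The drive is gone from the channel and opening, and the flap is held open (wrist half: the opening below the sill around (560,390) is empty). Drawing back and lifting.

Emit:
apply_moves:
  plan:
    - [0.0098,0.0017,0,0,0,0,-0.29]
    - [0.0098,0.0017,0,0,0,0,-0.29]
    - [0.0148,0.0026,0,0,0,0,-0.29]
    - [0.0148,0.0026,0,0,0,0,-0.29]
    - [0.0246,0.0042,0,0,0,0,-0.29]
    - [0.0246,0.0042,0,0,0,0,-0.29]
    - [0,0,-0.03,0,0,0,-0.29]
    - [0,0,-0.05,0,0,0,-0.29]

```text
t: 6.65
tcp_pos: [0.4853, 0.0362, 0.2651]
tool_rot: [-0.036, 0.999, 0.001, -0.001]
force: [1.0, -0.7, 0.5]
finger_gap: 0.644
gripper_force: 0.0
```

Emit:
apply_moves:
  plan:
    - [0,0,-0.05,0,0,0,-0.29]
    - [0.03,0.04,0,0,0,0,-0.29]
    - [0.03,0.04,0,0,0,0,-0.29]
    - [0,0.05,0,0,0,0,-0.29]
    - [0,0.05,0,0,0,0,-0.29]
    - [0,0.05,0,0,0,0,-0.29]
    - [0,0,0,0,0,0,-0.29]
    - [0,0,0,0,0,0,-0.29]

```text
t: 7.65
tcp_pos: [0.4101, 0.2606, 0.3153]
tool_rot: [-0.037, 0.999, -0.0, 0.0]
force: [-0.8, 0.2, 0.6]
finger_gap: 0.64
gripper_force: 0.0
```

Run:
```python
from h import *
where()
a=save("top","top4.png");b=save("side","side4.png")
c=cv2.resize(a[110:280,265:410,::-1],(400,469),interpolation=cv2.INTER_CUBIC)
d=cv2.resize(b[140:320,270:420,::-1],(391,469),interpolation=cv2.INTER_CUBIC)
cv2.imwrite('pics/c5.png',np.hstack([c,d]))
```

```text
t 7.65 box xy [-210.6  249.8] z 0.3153 psi -9.8 F [-0.8  0.2  0.6] gap 0.64 Mz [ 0. -0. -1.]
plate f [-216.5  283.8] drive f [-204.7  215.8]
```

View pics/c5.png

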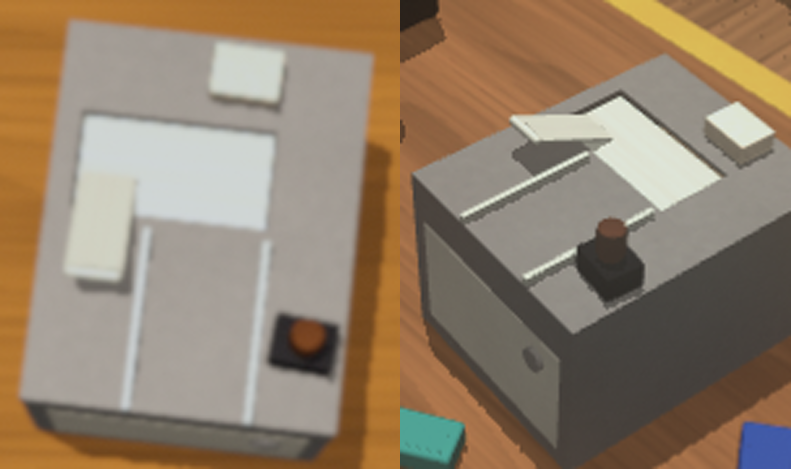

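The flap is shut, the channel is empty, and the stamp and note block have not moved.

```bash
python3 -c "
from station import *
print(sign_off())"
```

```text
the job is handed in; nothing more can be done
None
```

The job is handed in at about 7.7 s: the drive went over the sill while the flap was held open, the flap has sprung shut, the stamp and note block are unmoved, and the arm is clear; the drive in the box is inferred from the empty channel and opening, not seen directly.

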